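# Shut the nozzle drawer and hold the chest lid at 45 degrees

## Robot

A 7-joint arm with a two-finger parallel gripper is mounted at the origin on a cart in front of the work surface, level with it; the furniture and walls round the work are solid. World frame = base frame: x ahead of the robot, y to its left, z up, the work surface at z = 0. Lengths are in mm, angles in rad, forces in N, time in s.
With the tool pointing down it reaches from about 425 to 1025 mm from the base axis. Payload 3.6 kg.
Tool frame: the origin (TCP) lies midway between the tips of the shut fingers; the grasp point (between the pads) lies 19 mm behind it (grasp_offset is the z of the grasp point in the tool frame, in mm); z points along the fingers, y is the line along which they close (so a half turn about z gives the same grasp; the last joint's range is limited). The gripper opens to 85 mm and grips with 20 to 120 N. Pads are 22 mm wide; open, the fingers measure 114 mm over their backs; the gripper's body (76 mm by 85 mm) begins 54 mm behind the grasp point. The pads swing forward as they close: fully open they stand 13 mm farther back than shut.
Start: joints at [-1.214, 0.591, 0.048, 1.609, -0.033, 0.943, -0.034], TCP at [315.216, 652.893, 231.302] pointing down, gripper open.
Joint ranges: [-2.69, 2.69], [-0.47, 2.24], [-1.27, 1.36], [0.19, 2.51], [-1.53, 4.68], [0.08, 2.07], [-3.09, 3.09]. Speed limits (rad/s): [2.57, 2.57, 3.14, 3.14, 3.14, 3.14, 3.14].

## Interface

Orientations are given as a unit quaternion [w, x, y, z].
In Python, from rig import get_state, get_image, close_job, grasp_offset gives the robot as it stands.
- The arm moves only by the tool jog_arm, never from a script. Its arguments are lists of equal length, an entry for each row: "offset": the shift along the world's x, y, z in cm, a list of three; "delta_rot": the turn, a rotation vector about the world's x, y, z in rad, a list of three; "grip": the opening, from 0 (shut) to 1 (fully open). A call has 1 to 20 rows; each row shifts and turns the commanded pose from where the row before left it; what a row does not reach is not made up. A row lasts 1/8 s, in which the tool goes at most 62.5 mm and 10.7 degrees, less where a joint would pass 70% of its speed; a pose out of reach is approached as far as the arm can. A call with a gripper value outside its range is refused whole. The fingers move at their own pace and stop on an object; "grip_force" is the grip in N (left out, the last holds). Time passes only in rows, so rows that do not move let the fingers close. It gives the time, the measured TCP pose, the force, the opening and the grip force at its end, in the units of the state.
- get_state(): the state, without advancing time (a new reading comes with each control period).
- get_image(name): name is "side" or "top" or "wrist"; returns a dict with "frame" (420x560x3 uint8, blue, green, red), "z_map" (420x560 float32, mm along the optical axis (not along the pixel's ray), 0 where there is no reading), "mtx" (3x3 intrinsics, pixels), "rvec" (rotation vector, rad) and "tvec" (3), from world to camera coordinates, as OpenCV has them. Camera axes: x right, y down, z forward; pixel columns grow to the right and rows downward; lengths in mm; the calibration is good to about 2 mm. A picture is of the moment at which its call begins.
- close_job(): hands the job in; it is judged then, once.
The state is a dict: "time_s": time; "q": joint angles; "dq": joint speeds; "joint_torque": joint torques, N m; "ee_pos": TCP position; "orientation": TCP orientation; "force": force on the tool from outside, world axes, zero at the start; "ft_torque": the same for the moment, N m; "grip_width": finger opening in mm; "finger_force": force on a finger pad.
Only numpy, scipy, OpenCV 4.12 (cv2) and the standard library are available. Lean on these libraries where they do the work, as an engineer would, in place of code of your own. Each camera call takes 0.05 s, during which the arm holds its last target. There are 200 camera calls.

## Task

The drawer in the end of the small plywood decorating chest is loaded with piping nozzles: push it fully shut. Then lift the chest's lid by the bar on its front edge and hold it open at 45 degrees, half-way to upright, so that I can fill the compartment under it. Finish while still holding the lid there, for it falls shut when let go, and leave the loose things round the chest where they stand.

Things in the scene. Friction and masses are not known exactly. Their poses are not given: they have to be found in the camera images.
- chest: The chest: plywood, fixed to the table, 150 mm deep (its x), 180 mm wide (its y), 120 mm high with the lid shut. Origin: centre of its underside; z up; its -x face is the front (roughly toward the robot), its +y end holds the drawer. The compartment under the lid is empty.
- drawer (a joint): How far the drawer stands out of the chest's +y end, m: 0 = fully shut, front panel flush with the chest's end; it starts 0.05 to 0.09 out. It slides along the chest's y with about 1.5 N of friction and stays where it is left; its inner stop is at 0.
- drawer_bar (a point): Middle of the drawer's bar handle: a level round steel bar, 10 mm thick, 80 mm long along the chest's x, 35 mm out from the drawer front, 36 mm above the table. It moves with the drawer (when shut, it is at y = +125 mm of the chest). Axes as the chest's.
- lid (a joint): Opening angle of the lid, rad: 0 = shut and level, 0.785 = 45 degrees, stop at 1.4. It is hinged along the rear (+x) top edge; the front edge swings up and back. It weighs 0.28 to 0.56 kg and falls shut by its own weight at every angle.
- lid_bar (a point): Middle of the lid's bar handle: a round steel bar, 12 mm thick, 100 mm long along the chest's y, joined to the lid by a straight arm at each end. Its centre line stands 40 mm out from the lid's front edge and, shut, from the chest's front face, 116 mm above the table (empty space below it); 190 mm from the hinge line. Moves and turns with the lid (its x and z axes turn; y stays along the bar).
- lid_hinge (a point): Middle of the lid's hinge line, 75 mm behind the chest's centre (its +x), 116 mm above the table, level with the shut bar. The hinge line runs along the chest's y.
- tall_jar: Bystander, loose: clear jar of sprinkles with a ribbed lid, 57 mm wide, 90 high. Origin: centre of its underside.
- shaker: Bystander, loose: steel sugar shaker, 67 mm wide, 77 high. Origin: centre of its underside.
- tub: Bystander, loose: small white tub with a snap lid, 74 mm wide, 58 high. Origin: centre of its underside.
- carton: Bystander, loose: small carton, 36 x 50 x 70 mm high. Origin: centre of its underside.
- spice_jar: Bystander, loose: spice jar, 47 mm wide, 97 high. Origin: centre of its underside.
- spool: Bystander, loose: spool of ribbon lying flat, 68 mm wide, 22 high. Origin: centre of its underside.

How it is judged:
By the outcome, as a careful person would: the job done as asked, in the order asked, and still so for the second after the job is handed in, while the arm keeps its last pose, push and grip.
It also fails if it takes over 45 s, if anything falls off the work surface, if the arm or the gripper's body presses on something with over 40 N, if the wrist force passes 120 N, or if a joint passes its speed limit or range.

## Working session

There is one attempt and no reset: what is moved stays moved. The work goes in short steps, Python scripts to look and compute and a tool call to move; the robot and the scene stay as the last step left them, time stands still between calls to the robot, and variables do not carry over. Pictures are saved under pics/ and viewed, at most 10 in all, crops included, and the job is handed in when it is done.

Besides the shell and the picture viewer there is one more tool, called after "Call:" in YAML: its name, and indented under it one key for each argument. jog_arm: Moves the arm, as the interface text tells. Its arguments: {"type":"object","properties":{"offset":{"type":"array","items":{"type":"array","items":{"type":"number"}}},"delta_rot":{"type":"array","items":{"type":"array","items":{"type":"number"}}},"grip":{"type":"array","items":{"type":"number"}},"grip_force":{"type":"number"}},"required":["offset","delta_rot","grip"]}

```bash
mkdir -p pics; cat > h.py <<'E'
import numpy as np,cv2
from rig import *
def shot(n,f):
    d=get_image(n); cv2.imwrite('pics/'+f+'.png',d['frame']); np.savez('pics/'+f+'.npz',**d); return d
def cloud(d):
    z=d['z_map'];v,u=np.mgrid[:z.shape[0],:z.shape[1]];K=d['mtx']
    P=np.stack([(u-K[0,2])/K[0,0]*z,(v-K[1,2])/K[1,1]*z,z],-1)
    R=cv2.Rodrigues(np.array(d['rvec'],float))[0]
    W=(P-np.array(d['tvec']).ravel())@R
    W[z==0]=np.nan
    return W
E
python3 - <<'E'
from h import *
a=shot('top','top1');b=shot('side','side1')
print(get_state(),grasp_offset)
cv2.imwrite('pics/both.png',cv2.resize(np.hstack([a['frame'],b['frame']]),(800,300)))
E
```

```text
{'time_s': 0.1, 'q': array([-1.21451647,  0.59203138,  0.04829453,  1.60976689, -0.03331013,
        0.94272408, -0.03372505]), 'dq': array([ 0.00158633, -0.00203049, -0.00087936, -0.00037054,  0.00191356,
        0.00255766, -0.00116829]), 'joint_torque': array([ 4.18133903e-03, -5.49997580e+01,  1.55289933e+00, -1.98822999e+01,
        9.66371095e-03,  3.87404361e-03,  1.08840084e-05]), 'ee_pos': array([314.84667026, 652.18412948, 230.22483695]), 'orientation': array([-1.85354946e-04,  2.22971919e-01,  9.74824289e-01, -1.04619615e-03]), 'force': array([ 0.02416364, -0.78003861, -0.2028877 ]), 'ft_torque': array([-0.00160172,  0.02998936, -0.00752401]), 'finger_force': 0.0, 'grip_width': 85.69740866167686} -18.700000000000003
```

View pics/top1.png

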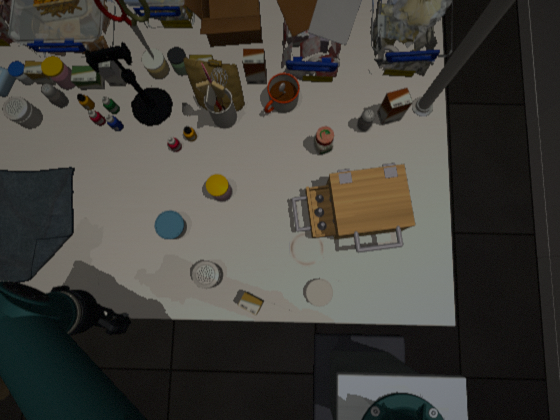

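View pics/side1.png

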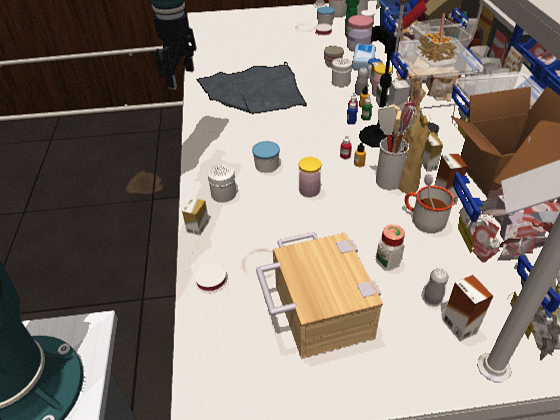

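The top view shows the chest lid around (372,200), the lid bar at about (380,243), the drawer and its bar at about (298,214), and the tall jar (217,187), tub (170,225), shaker (206,273), carton (249,300), spool (318,292) and spice jar (325,138). The side view agrees.

```bash
python3 - <<'E'
from h import *
d=np.load('pics/top1.npz');W=cloud(d)
def st(u0,u1,v0,v1,z0,z1):
    P=W[v0:v1,u0:u1].reshape(-1,3);P=P[(P[:,2]>z0)&(P[:,2]<z1)];return P
P=st(325,420,155,240,112,128)
r=cv2.minAreaRect(P[:,:2].astype(np.float32));print(len(P),r,np.median(P[:,2]));print(cv2.boxPoints(r))
B=st(335,412,225,255,100,128);  
print('px/mm',d['mtx'][0,0],np.nanmedian(d['z_map']))
for n,(u,v) in dict(lidTL=(331,172),lidTR=(406,164),lidBR=(414,229),lidBL=(338,237)).items(): print(n,W[v,u].round())
for n,b in dict(tall=(200,235,170,205),tub=(150,190,205,245),shaker=(188,224,255,292),carton=(230,268,285,318),spool=(300,336,275,308),spice=(312,336,122,156),drawerbar=(285,306,190,235),lidbar=(350,412,232,255)).items():
    Q=st(*b,15,130)
    print(n,len(Q),Q.min(0).round(),Q.max(0).round(),np.median(Q,0).round())
np.save('pics/x.npy',0)
cv2.imwrite('pics/crop.png',cv2.resize(d['frame'][120:260,270:430],None,fx=4,fy=4,interpolation=cv2.INTER_CUBIC))
Q=st(285,306,190,235,28,55);print(Q.round()[:60:2])
E
```

```text
4987 ((560.9886474609375, 91.43132019042969), (184.00521850585938, 185.0674285888672), 8.203095436096191) 119.05709854753077
[[456.72443  169.89113 ]
 [483.1303   -13.282793]
 [665.25287   12.971512]
 [638.847    196.14543 ]]
px/mm 426.0176709043516 1154.8491
lidTL [667. 178.  -3.]
lidTR [694. -25.  -2.]
lidBR [517. -41.  -1.]
lidBL [484. 167.  74.]
tall 531 [576. 441.  17.] [633. 496.  94.] [599. 465.  88.]
tub 723 [471. 553.  16.] [542. 625.  64.] [506. 588.  56.]
shaker 660 [353. 455.  15.] [418. 521.  82.] [385. 485.  74.]
carton 353 [293. 349.  17.] [345. 406.  74.] [320. 377.  69.]
spool 579 [314. 176.  16.] [379. 242.  27.] [347. 209.  21.]
spice 457 [710. 179.  15.] [759. 229. 101.] [726. 205.  93.]
drawerbar 201 [500. 247.  18.] [611. 282.  46.] [547. 270.  39.]
lidbar 492 [445.  23.  15.] [505. 144. 125.] [466.  89. 119.]
[[592. 251.  37.]
 [589. 271.  34.]
 [589. 266.  38.]
 [589. 261.  37.]
 [589. 256.  35.]
 [589. 251.  36.]
 [586. 282.  38.]
 [585. 277.  40.]
 [586. 271.  40.]
 [585. 266.  41.]
 [585. 261.  42.]
 [586. 256.  39.]
 [585. 251.  45.]
 [583. 282.  39.]
 [583. 277.  39.]
 [583. 271.  40.]
 [584. 266.  38.]
 [583. 261.  39.]
 [584. 256.  37.]
 [584. 251.  35.]
 [581. 282.  38.]
 [580. 277.  40.]
 [581. 271.  38.]
 [581. 266.  35.]
 [581. 261.  36.]
 [582. 256.  35.]
 [578. 279.  37.]
 [578. 274.  36.]
 [575. 279.  39.]
 [575. 274.  39.]]
```

View pics/crop.png

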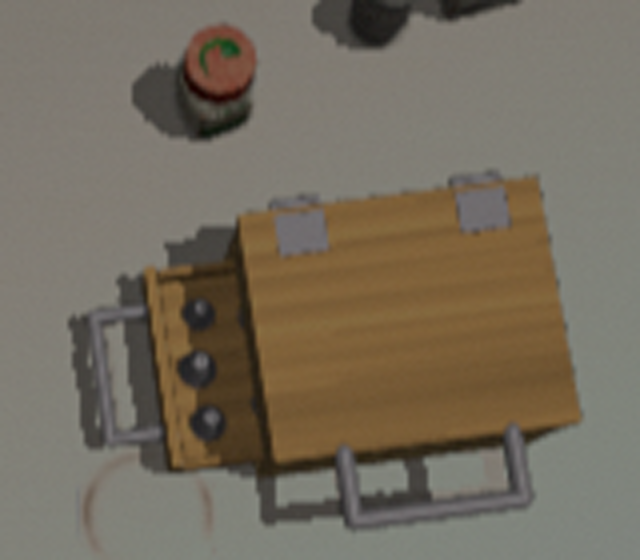

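The enlarged crop shows the lid corners at about (240,215), (538,178), (580,420) and (270,463). The lid bar runs from (352,522) to (528,500), the drawer bar from (97,315) to (112,440), and the drawer front top edge from (150,268) to (172,468).

```bash
cat >> h.py <<'E'
def onplane(d,u,v,z):
    R=cv2.Rodrigues(np.array(d['rvec'],float))[0];c=-R.T@np.array(d['tvec']).ravel()
    r=R.T@np.linalg.inv(d['mtx'])@[u,v,1];return c+r*(z-c[2])/r[2]
E
python3 - <<'E'
from h import *
d=np.load('pics/top1.npz')
f=lambda x,y,z:onplane(d,270+x/4,120+y/4,z)
C=np.array([f(240,215,120),f(538,178,120),f(580,420,120),f(270,463,120)]);print(C.round(),C.mean(0).round(1))
for a,b in [(0,1),(1,2),(2,3),(3,0)]:
    e=C[b]-C[a];print(np.linalg.norm(e).round(),np.degrees(np.arctan2(e[1],e[0])).round(1))
L=[f(352,522,116),f(528,500,116)];D=[f(97,315,36),f(112,440,36)]
for A in(L,D):
    e=A[1]-A[0];print(np.round(A,1),np.mean(A,0).round(1),np.linalg.norm(e),np.degrees(np.arctan2(e[1],e[0])))
# plan from chest pose via lid top cloud mask
W=cloud(d);P=W[155:240,325:420].reshape(-1,3);P=P[(P[:,2]>114)&(P[:,2]<126)]
h=np.histogram2d(P[:,0],P[:,1],bins=1)
from scipy.optimize import minimize
# side view check
s=np.load('pics/side1.npz');V=cloud(s).reshape(-1,3);V=V[(V[:,2]>110)&(V[:,2]<126)&(V[:,0]>430)&(V[:,0]<680)&(V[:,1]>-60)&(V[:,1]<230)]
for Q in(P,V):
    def cost(p):
        c,sn=np.cos(p[2]),np.sin(p[2]);l=(Q[:,:2]-p[:2])@np.array([[c,-sn],[sn,c]])
        ins=(abs(l[:,0])<75)&(abs(l[:,1])<90);return -ins.sum()
    best=min(((cost((x,y,t)),x,y,t) for x in range(555,595,2) for y in range(70,110,2) for t in np.radians(np.arange(4,14,1))))
    print(len(Q),best[0],best[1:3],np.degrees(best[3]))
E
```

```text
[[631. 192. 120.]
 [658.  13. 120.]
 [511.  -8. 120.]
 [482. 174. 120.]] [570.6  92.5 120. ]
181.0 -81.5
148.0 -171.8
184.0 99.2
150.0 7.0
[[448.9 125.1 116. ]
 [464.1  22.3 116. ]] [456.5  73.7 116. ] 104.0091009157729 -81.59536282608187
[[584.2 275.9  36. ]
 [503.3 264.8  36. ]] [543.8 270.3  36. ] 81.6796359084016 -172.14847590901945
4963 -4666 (571, 94) 8.0
7106 -6254 (571, 88) 9.0
```

Call:
jog_arm:
  offset:
    - [2.2,-3.3,0]
    - [2.2,-3.3,0]
    - [2.2,-3.3,0]
    - [2.2,-3.3,0]
    - [2.2,-3.3,0]
    - [2.2,-3.3,0]
    - [2.2,-3.3,0]
    - [2.2,-3.3,0]
    - [2.2,-3.3,0]
    - [2.3,-3.4,0]
    - [0,0,0]
    - [0,0,0]
  delta_rot:
    - [0,0,0]
    - [0,0,0]
    - [0,0,-0.122]
    - [0,0,-0.122]
    - [0,0,-0.122]
    - [0,0,-0.122]
    - [0,0,-0.122]
    - [0,0,-0.122]
    - [0,0,-0.122]
    - [0,0,-0.122]
    - [0,0,0]
    - [0,0,0]
  grip: [0,0,0,0,0,0,0,0,0,0,0,0]
  grip_force: 30

```text
time_s: 1.6
ee_pos: [535.6, 322.3, 230.9]
orientation: [-0.0, 0.654, 0.757, -0.0]
force: [-0.7, 1.3, -0.5]
grip_width: -0.6
finger_force: 0.0
```

Call:
jog_arm:
  offset:
    - [0,0,-4]
    - [0,0,-4]
    - [0,0,-4]
    - [0,0,-4]
    - [0,0,-3]
    - [0,0,-1.9]
    - [0,0,0]
    - [0,0,0]
  delta_rot:
    - [0,0,0]
    - [0,0,0]
    - [0,0,0]
    - [0,0,0]
    - [0,0,0]
    - [0,0,0]
    - [0,0,0]
    - [0,0,0]
  grip: [0,0,0,0,0,0,0,0]

```text
time_s: 2.6
ee_pos: [536.8, 322.7, 23.3]
orientation: [0.0, 0.654, 0.757, 0.001]
force: [0.4, -0.3, 0.5]
grip_width: -0.1
finger_force: 0.0
```

```bash
python3 - <<'E'
from h import *
a=shot('top','top2')['frame'][150:260,250:430];b=shot('side','side2')['frame'][200:400,200:440]
cv2.imwrite('pics/v2.png',np.vstack([cv2.resize(a,(600,270)),cv2.resize(b[:130],(600,325))]))
E
```

```text
(no output)
```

View pics/v2.png

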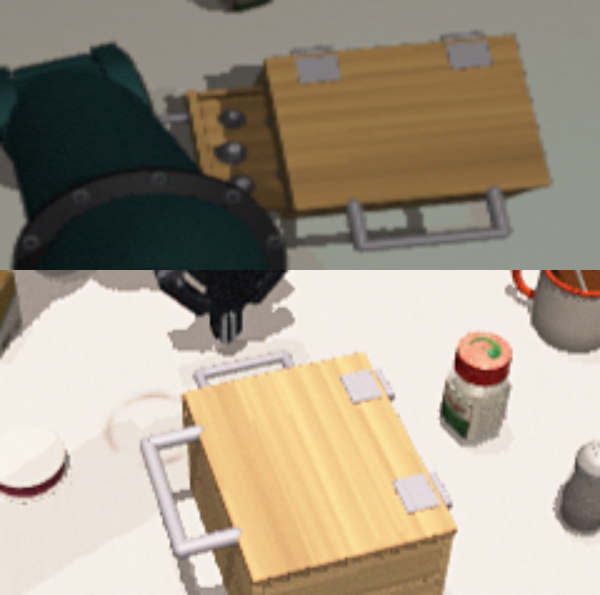

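The closed fingers stand outside the drawer bar, near its middle, so I'm pushing now.

Call:
jog_arm:
  offset:
    - [0.14,-0.99,0]
    - [0.14,-0.99,0]
    - [0.14,-0.99,0]
    - [0.14,-0.99,0]
    - [0.14,-0.99,0]
    - [0.14,-0.99,0]
    - [0.14,-0.99,0]
    - [0.14,-0.99,0]
    - [0.04,-0.3,0]
    - [0,0,0]
  delta_rot:
    - [0,0,0]
    - [0,0,0]
    - [0,0,0]
    - [0,0,0]
    - [0,0,0]
    - [0,0,0]
    - [0,0,0]
    - [0,0,0]
    - [0,0,0]
    - [0,0,0]
  grip: [0,0,0,0,0,0,0,0,0,0]

```text
time_s: 3.95
ee_pos: [547.4, 238.6, 22.1]
orientation: [-0.0, 0.654, 0.756, -0.001]
force: [-0.6, 0.3, -0.5]
grip_width: 0.1
finger_force: 0.0
```

Call:
jog_arm:
  offset:
    - [0.04,-0.3,0]
    - [0.04,-0.3,0]
    - [0.03,-0.2,0]
    - [0,0,0]
    - [0,0,0]
  delta_rot:
    - [0,0,0]
    - [0,0,0]
    - [0,0,0]
    - [0,0,0]
    - [0,0,0]
  grip: [0,0,0,0,0]

```text
time_s: 4.58
ee_pos: [548.8, 231.4, 22.3]
orientation: [0.0, 0.654, 0.756, -0.0]
force: [-0.2, 0.2, -0.3]
grip_width: 0.0
finger_force: 0.3
```

```bash
python3 - <<'E'
from h import *
print(get_state()['force'])
a=shot('top','top3')['frame'][150:260,250:430];b=shot('side','side3')['frame'][200:400,200:440]
cv2.imwrite('pics/v3.png',np.vstack([cv2.resize(a,(600,270)),cv2.resize(b[:130],(600,325))]))
E
```

```text
[-0.24226003  0.22253459 -0.27767191]
```

View pics/v3.png

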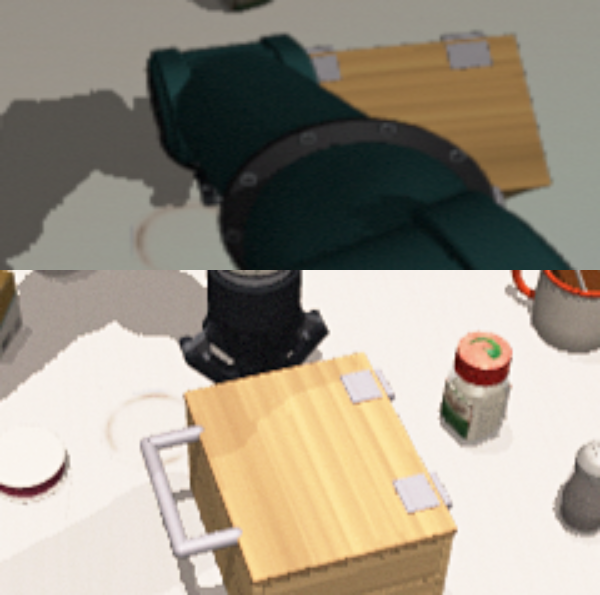

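Call:
jog_arm:
  offset:
    - [0.03,-0.2,0]
    - [0.03,-0.2,0]
    - [0,0,0]
    - [0,0,0]
  delta_rot:
    - [0,0,0]
    - [0,0,0]
    - [0,0,0]
    - [0,0,0]
  grip: [0,0,0,0]

```text
time_s: 5.18
ee_pos: [549.2, 230.8, 22.4]
orientation: [-0.001, 0.653, 0.757, 0.001]
force: [-1.0, 6.4, -1.1]
grip_width: 0.3
finger_force: 2.9
```

Call:
jog_arm:
  offset:
    - [0.03,-0.2,0]
    - [0.03,-0.2,0]
    - [0.03,-0.2,0]
    - [0,0,0]
    - [0,0,0]
  delta_rot:
    - [0,0,0]
    - [0,0,0]
    - [0,0,0]
    - [0,0,0]
    - [0,0,0]
  grip: [0,0,0,0,0]

```text
time_s: 5.8
ee_pos: [549.1, 230.6, 22.5]
orientation: [-0.003, 0.652, 0.759, 0.003]
force: [-3.2, 14.1, -1.4]
grip_width: -0.4
finger_force: 7.1
```

Call:
jog_arm:
  offset:
    - [-0.4,2.5,0]
    - [-0.3,2.5,0]
    - [0,0,4.6]
    - [0,0,4.6]
    - [0,0,4.6]
    - [0,0,4.6]
    - [0,0,4.6]
    - [-1.7,-2.5,0]
    - [-1.7,-2.5,0]
    - [-1.7,-2.5,0]
    - [-1.7,-2.5,0]
    - [-1.7,-2.6,0]
    - [-1.7,-2.6,0]
    - [-1.7,-2.6,0]
    - [-1.7,-2.6,0]
    - [0,0,0]
    - [0,0,0]
  delta_rot:
    - [0,0,0]
    - [0,0,0]
    - [0,0,0]
    - [0,0,0]
    - [0,0,0]
    - [0,0,0]
    - [0,0,0]
    - [0.014,-0.0972,0]
    - [0.014,-0.0972,0]
    - [0.014,-0.0972,0]
    - [0.014,-0.0972,0]
    - [0.014,-0.0972,0]
    - [0.014,-0.0972,0]
    - [0.014,-0.0972,0]
    - [0.014,-0.0972,0]
    - [0,0,0]
    - [0,0,0]
  grip: [0,0,0,0,0,0,0,0.33,0.33,0.33,0.33,0.33,0.33,0.33,0.33,0.33,0.33]

```text
time_s: 7.92
ee_pos: [436.3, 116.2, 228.7]
orientation: [0.151, 0.64, 0.737, 0.154]
force: [-0.7, -0.7, -0.1]
grip_width: 28.0
finger_force: 0.0
```

```bash
python3 - <<'E'
from h import *
from scipy.spatial.transform import Rotation as R
s=get_state();q=s['orientation'];print(s['q'].round(2),s['ee_pos'],s['force'],s['grip_width']);print(R.from_quat(np.r_[q[1:],q[0]]).as_matrix().round(3))
a=shot('top','top4')['frame'][130:290,270:470];b=shot('side','side4')['frame'][180:380,180:420]
cv2.imwrite('pics/v4.png',np.hstack([cv2.resize(a,(400,320)),cv2.resize(b,(384,320))]))
E
```

```text
[-0.56  0.14  0.1   2.48  0.91  0.18 -1.2 ] [436.34445912 116.2266024  228.71989522] [-0.72124947 -0.70145455 -0.11816178] 27.962833314977164
[[-0.135  0.898  0.42 ]
 [ 0.991  0.133  0.033]
 [-0.026  0.42  -0.907]]
```

View pics/v4.png

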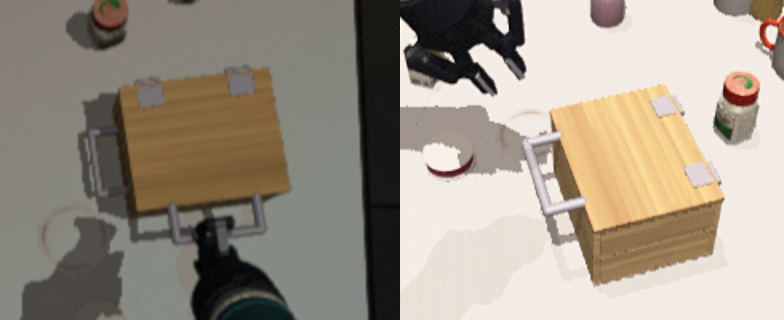

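The drawer now looks shut. The arm can't reach the full 45° tilt here (joint 4 is at its limit), so I'll grasp with about 10° of tilt and let the tool lean back as the lid lifts.

```bash
cat >> h.py <<'E'
from scipy.spatial.transform import Rotation as Ro
def des(tilt):  # forward tilt deg, tool x = chest y
    c=np.radians(8.2);cx=np.array([np.cos(c),np.sin(c),0]);cy=np.array([-np.sin(c),np.cos(c),0]);t=np.radians(tilt)
    z=np.sin(t)*cx-np.cos(t)*np.array([0,0,1]);return Ro.from_matrix(np.stack([cy,np.cross(z,cy),z],1))
def go(p,tilt):
    s=get_state();q=s['orientation'];r=Ro.from_quat(np.r_[q[1:],q[0]])
    print('d cm',((np.array(p)-s['ee_pos'])/10).round(2),'rot',(des(tilt)*r.inv()).as_rotvec().round(3),s['q'].round(2),s['force'].round(1))
E
python3 -c "
from h import *
go([459,75,170],10)"
```

```text
d cm [ 2.28 -4.24 -5.88] rot [-0.011  0.261  0.002] [-0.57  0.14  0.1   2.48  0.92  0.18 -1.2 ] [ 0.4  0.  -0.2]
```

Call:
jog_arm:
  offset:
    - [0.6,-1.1,0]
    - [0.6,-1.1,0]
    - [0.6,-1.1,-1]
    - [0.5,-0.9,-2]
    - [0,0,-1.5]
    - [0,0,-1.4]
    - [0,0,0]
    - [0,0,0]
  delta_rot:
    - [-0.003,0.065,0]
    - [-0.003,0.065,0]
    - [-0.003,0.065,0]
    - [-0.002,0.066,0]
    - [0,0,0]
    - [0,0,0]
    - [0,0,0]
    - [0,0,0]
  grip: [0.33,0.33,0.33,0.33,0.33,0.33,0.33,0.33]

```text
time_s: 9.02
ee_pos: [457.9, 78.1, 169.6]
orientation: [0.068, 0.652, 0.752, 0.071]
force: [-0.0, 0.2, 0.6]
grip_width: 27.8
finger_force: 0.0
```

```bash
python3 - <<'E'
from h import *
go([460,75,99],10)
a=shot('wrist','w5')['frame']
b=shot('side','side5')['frame'][180:380,180:420]
cv2.imwrite('pics/v5.png',np.hstack([cv2.resize(a,(400,320)),cv2.resize(b,(384,320))]))
E
```

```text
d cm [ 0.21 -0.31 -7.06] rot [0.006 0.024 0.002] [-0.16  0.32 -0.17  2.36  0.33  0.29 -0.48] [-0.   0.2  0.6]
```

View pics/v5.png

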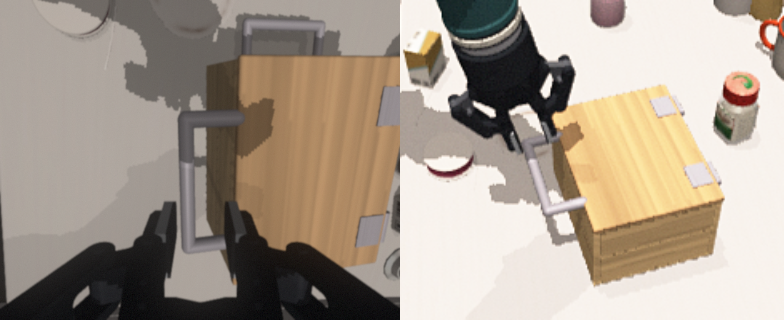

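The wrist view has the bar (column 187) between the open fingers (172 and 230), and the drawer front is flush with the chest end. I'm going down onto the bar.

Call:
jog_arm:
  offset:
    - [0.1,-0.1,-2]
    - [0.1,-0.1,-2]
    - [0,-0.1,-1.5]
    - [0,0,-1.5]
    - [0,0,0]
    - [0,0,0]
    - [0,0,0]
    - [0,0,0]
    - [0,0,0]
  delta_rot:
    - [0,0,0]
    - [0,0,0]
    - [0,0,0]
    - [0,0,0]
    - [0,0,0]
    - [0,0,0]
    - [0,0,0]
    - [0,0,0]
    - [0,0,0]
  grip: [0.33,0.33,0.33,0.33,0.33,0,0,0,0]
  grip_force: 40

```text
time_s: 10.25
ee_pos: [461.5, 74.7, 100.4]
orientation: [0.069, 0.652, 0.751, 0.073]
force: [3.4, -0.9, 5.1]
grip_width: 10.0
finger_force: 39.4
```

```bash
python3 - <<'E'
from h import *
go([460,75,99],10);print(get_state()['grip_width'],get_state()['finger_force'])
E
```

```text
d cm [-0.15  0.03 -0.14] rot [0.004 0.027 0.003] [-0.28  0.47 -0.    2.41  0.49  0.08 -0.62] [ 3.4 -0.9  5.1]
10.040726285214172 39.44815278053284
```

```bash
python3 - <<'E'
from h import *
th=np.radians(np.arange(0,46,3));x,z=-185.8,-15.6
X=x*np.cos(th)+z*np.sin(th);Z=-x*np.sin(th)+z*np.cos(th)
for a,b in zip(np.diff(X),np.diff(Z)):print((np.array([a*.99,a*.143,b])/10).round(2))
print(np.radians(3)*np.array([-.143,.99]))
E
```

```text
[-0.06 -0.01  0.97]
[-0.01 -0.    0.98]
[0.05 0.01 0.98]
[0.1  0.01 0.97]
[0.15 0.02 0.96]
[0.2  0.03 0.96]
[0.25 0.04 0.94]
[0.29 0.04 0.93]
[0.34 0.05 0.91]
[0.39 0.06 0.89]
[0.43 0.06 0.87]
[0.48 0.07 0.85]
[0.52 0.08 0.82]
[0.56 0.08 0.79]
[0.6  0.09 0.76]
[-0.00748746  0.05183628]
```

Call:
jog_arm:
  offset:
    - [-0.06,-0.01,0.97]
    - [-0.01,0,0.98]
    - [0.05,0.01,0.98]
    - [0.1,0.01,0.97]
    - [0.15,0.02,0.96]
    - [0,0,0]
  delta_rot:
    - [-0.0075,0.0518,0]
    - [-0.0075,0.0518,0]
    - [-0.0075,0.0518,0]
    - [-0.0075,0.0518,0]
    - [-0.0075,0.0518,0]
    - [0,0,0]
  grip: [0,0,0,0,0,0]

```text
time_s: 11.0
ee_pos: [464.6, 75.3, 148.4]
orientation: [-0.016, 0.655, 0.755, -0.025]
force: [5.9, 0.8, -3.4]
grip_width: 10.1
finger_force: 40.0
```

```bash
python3 -c "
from h import *
go([0,0,0],-3.5)"
```

```text
d cm [-46.46  -7.53 -14.84] rot [0.008 0.003 0.001] [ 0.03  0.45 -0.38  2.19  0.28  0.61 -0.41] [ 5.9  0.8 -3.4]
```

Call:
jog_arm:
  offset:
    - [0.2,0.03,0.96]
    - [0.25,0.04,0.94]
    - [0.29,0.04,0.93]
    - [0.34,0.05,0.91]
    - [0.39,0.06,0.89]
    - [0,0,0]
  delta_rot:
    - [-0.0075,0.0518,0]
    - [-0.0075,0.0518,0]
    - [-0.0075,0.0518,0]
    - [-0.0075,0.0518,0]
    - [-0.0075,0.0518,0]
    - [0,0,0]
  grip: [0,0,0,0,0,0]

```text
time_s: 11.75
ee_pos: [479.2, 77.5, 193.3]
orientation: [-0.101, 0.646, 0.746, -0.124]
force: [6.4, 1.6, -5.7]
grip_width: 10.2
finger_force: 40.6
```

```bash
python3 -c "
from h import *
go([0,0,0],-18.5)"
```

```text
d cm [-47.92  -7.75 -19.33] rot [ 0.009  0.003 -0.002] [ 0.06  0.51 -0.42  1.97  0.17  1.03 -0.31] [ 6.4  1.6 -5.7]
```

Call:
jog_arm:
  offset:
    - [0.43,0.06,0.87]
    - [0.48,0.07,0.85]
    - [0.52,0.08,0.82]
    - [0.56,0.08,0.79]
    - [0.6,0.09,0.76]
    - [0,0,0]
    - [0,0,0]
  delta_rot:
    - [-0.0075,0.0518,0]
    - [-0.0075,0.0518,0]
    - [-0.0075,0.0518,0]
    - [-0.0075,0.0518,0]
    - [-0.0075,0.0518,0]
    - [0,0,0]
    - [0,0,0]
  grip: [0,0,0,0,0,0,0]

```text
time_s: 12.62
ee_pos: [503.9, 81.3, 232.5]
orientation: [-0.184, 0.627, 0.724, -0.22]
force: [6.2, 2.7, -6.7]
grip_width: 10.1
finger_force: 41.1
```

```bash
python3 - <<'E'
from h import *
go([0,0,0],-33.5)
d=shot('side','side6');a=d['frame'][100:400,150:450];t=shot('top','top6')
cv2.imwrite('pics/v6.png',np.hstack([cv2.resize(a,(420,420)),cv2.resize(t['frame'][130:290,280:425],(380,420))]))
cx=np.array([.99,.143]);H=np.array([645.2,102.2])
for e in (d,t):
    W=cloud(e).reshape(-1,3);l=(W[:,:2]-[571,91.5]);X=l@cx;Y=l@[-.143,.99]
    m=(X>-60)&(X<70)&(abs(Y)<85)&(W[:,2]>122)&(W[:,2]<300)
    # points near plane through hinge
    ang=np.degrees(np.arctan2(W[:,2]-116,75-X))[m];dist=np.hypot(W[:,2]-116,75-X)[m]
    print(m.sum());h,b=np.histogram(ang,bins=np.arange(30,65,1));print(h)
    k=(abs(ang-46)<8)&(dist>30);p=np.polyfit(X[m][k],W[m][k][:,2],1);print(np.degrees(np.arctan(-p[0])),p)
E
```

```text
d cm [-50.39  -8.13 -23.25] rot [ 0.009  0.003 -0.004] [ 0.04  0.62 -0.41  1.74  0.12  1.41 -0.27] [ 6.2  2.7 -6.7]
3685
[  0   0   0   0   0   0   0   0   0   0   0   2  44  78 168 824 480 283
 202 141 125 109 108 100  79  94  89  79  64  48  61  50  57  42]
46.93619004860637 [ -1.06997715 195.95707824]
2064
[  0   0   0   0   0   0   0   0   0   0   0   0  20  60 178 711 396 158
  89  74  49  44  46  32  31  25  32  25  16  11  16  11   8  14]
44.98329241343586 [ -0.99941697 193.9624466 ]
```

View pics/v6.png

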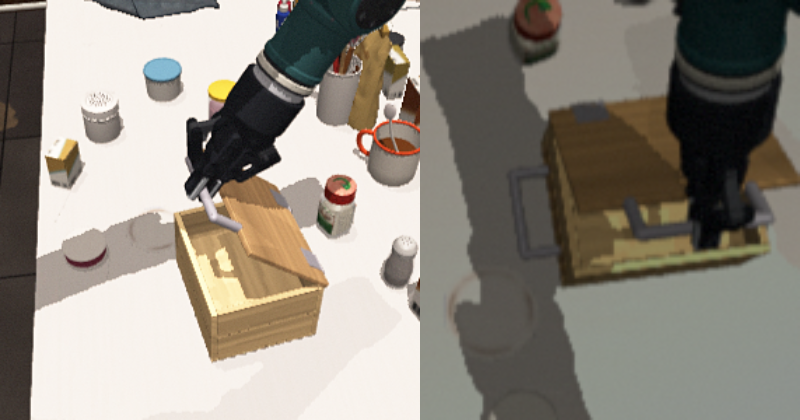

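The lid is up at about 44–45° and firmly gripped, with the drawer shut and the loose things undisturbed. I'll nudge it by half a degree and check with a robust fit.

Call:
jog_arm:
  offset:
    - [0.08,0.01,0.1]
    - [0,0,0]
    - [0,0,0]
  delta_rot:
    - [-0.0013,0.0087,0]
    - [0,0,0]
    - [0,0,0]
  grip: [0,0,0]

```text
time_s: 13.1
ee_pos: [504.7, 81.4, 233.5]
orientation: [-0.187, 0.626, 0.724, -0.223]
force: [6.0, 1.9, -7.1]
grip_width: 10.4
finger_force: 41.1
```

```bash
python3 - <<'E'
from h import *
for n in('side','top'):
    e=shot(n,n+'7');W=cloud(e).reshape(-1,3);l=W[:,:2]-[571,91.5];X=l@[.99,.143];Y=l@[-.143,.99]
    m=(X>-28)&(X<55)&(abs(Y)<85)&(W[:,2]>125);x,z=X[m],W[m][:,2]
    k=abs(z-(197-x))<12
    for _ in range(6):
        p=np.polyfit(x[k],z[k],1);k=abs(z-np.polyval(p,x))<5
    print(n,k.sum(),np.degrees(np.arctan(-p[0])),p)
    # drawer bar
    d=(Y>95)&(Y<150)&(abs(X)<30)&(W[:,2]>28)&(W[:,2]<46);print('bar y',np.median(Y[d]),d.sum())
go([0,0,0],-34)
E
```

```text
side 1863 43.84614445025711 [ -0.96051272 194.14825281]
bar y nan 0
top 1387 44.089305826086125 [ -0.96870555 194.38234567]
bar y 126.83277599068603 90
d cm [-50.47  -8.14 -23.35] rot [ 0.008  0.004 -0.004] [ 0.04  0.62 -0.41  1.73  0.12  1.42 -0.27] [ 7.1  2.3 -7.2]
  return _methods._mean(a, axis=axis, dtype=dtype,
  ret = ret.dtype.type(ret / rcount)
```

Call:
jog_arm:
  offset:
    - [0.17,0.02,0.2]
    - [0,0,0]
    - [0,0,0]
    - [0,0,0]
  delta_rot:
    - [-0.002,0.014,0]
    - [0,0,0]
    - [0,0,0]
    - [0,0,0]
  grip: [0,0,0,0]

```text
time_s: 13.7
ee_pos: [506.4, 81.6, 235.4]
orientation: [-0.191, 0.624, 0.722, -0.228]
force: [6.3, 3.6, -7.8]
grip_width: 10.2
finger_force: 41.1
```

```bash
python3 - <<'E'
from h import *
a=np.load('pics/top1.npz');d=shot('top','top8');W=cloud(d)
for n,b in dict(tall=(200,235,170,205),tub=(150,190,205,245),shaker=(188,224,255,292),carton=(230,268,285,318),spool=(300,336,275,308),spice=(312,336,122,156)).items():
    f=[]
    for e in(a,d):
        Q=cloud(e)[b[2]:b[3],b[0]:b[1]].reshape(-1,3);f.append(np.median(Q[Q[:,2]>15],0).round())
    print(n,*f)
s=get_state();print(s['force'],s['ee_pos'],s['dq'].round(3));close_job()
E
```

```text
tall [599. 465.  88.] [600. 465.  88.]
tub [506. 588.  56.] [506. 588.  56.]
shaker [385. 485.  74.] [385. 485.  74.]
carton [320. 377.  69.] [320. 377.  69.]
spool [347. 209.  21.] [347. 209.  21.]
spice [726. 205.  93.] [726. 205.  93.]
[ 5.78976322  2.47501319 -6.94808809] [506.3727975   81.58919857 235.42282087] [-0.002 -0.001  0.001 -0.001 -0.001 -0.002  0.001]
the job is handed in; nothing more can be done
```

Job handed in at 13.7 s: the drawer is pushed to its stop, the arm is holding the lid open at about 45° (44° when last measured, then raised about 0.8°), and none of the loose things has moved.

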